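Lock the slide trays into their rack

ROBOT

A 7-joint arm with a two-finger parallel gripper is mounted at the origin on the work surface. World frame = base frame: x ahead of the robot, y to its left, z up, the work surface at z = 0. Lengths are in m, angles in rad, forces in N, time in s.
With the tool pointing down it reaches from about 0.4 to 0.85 m from the base axis. Payload 4.5 kg.
Tool frame: the origin (TCP) lies on the centre line of the jaws, within the pads' length; the fingertips stand 11 mm ahead of it and the grasp point (between the pads) lies 8 mm behind it; z points along the fingers, y is the line along which they close (so a half turn about z gives the same grasp; the last joint's range is limited). The gripper opens to 88 mm and grips with 3 to 60 N. Pads are 18 mm wide; open, the fingers measure 123 mm over their backs; the gripper's body (75 mm by 187 mm) begins 45 mm behind the grasp point.
Start: joints at [-1.306, 0.689, -0.195, 1.565, 0.157, 0.902, -0.215], TCP at [0.143, 0.608, 0.25] pointing down, gripper open.
Joint ranges: [-3.01, 3.01], [-0.46, 2.08], [-1.47, 1.51], [0.13, 2.56], [-1, 4.14], [0.04, 2.09], [-2.66, 2.66]. Speed limits (rad/s): [2.57, 2.57, 3.14, 3.14, 3.14, 3.14, 3.14].

INTERFACE

Orientations are given as a unit quaternion [x, y, z, w].
In Python, from plant import * gives the robot as it stands. The module is installed in compiled form; this text tells all that it offers.
- The arm moves only by the tool send_rows, never from a script. Its argument "motion" is a list of rows, each an object of numbers: "x", "y", "z": the shift along the tool's x, y, z in cm; "rx", "ry", "rz": the turn, a rotation vector about the tool's x, y, z in rad; "jaw": the finger opening in cm, from 0 to 8.81. In form: [{"x": .., "y": .., "z": .., "rx": .., "ry": .., "rz": .., "jaw": ..}, ...]. A call has exactly 5 rows; each row shifts and turns the commanded pose from where the row before left it, along the tool's axes as they then stand; what a row does not reach is not made up. A row lasts 1/10 s, in which the tool goes at most 50 mm and 8.59 degrees, less where a joint would pass 70% of its speed; a pose out of reach is approached as far as the arm can. A call is refused whole if a number of a shift passes 5 or a number of a turn 0.15, either way. A call with a gripper value outside its range is refused whole. The fingers move at their own pace and stop on an object; "grip_force" is the grip in N (left out, the last holds). Time passes only in rows, so rows that do not move let the fingers close, or fill a call up. It gives the time, the measured TCP pose, the force, the opening and the grip force at its end, in the units of the state.
- get_state(): the state, without advancing time (a new reading comes with each control period).
- snapshot(name): name is "scene" or "top" or "wrist"; returns a dict with "img" (400x640x3 uint8, red, green, blue), "vertical_fov" (degrees; the focal length in pixels is half the picture's height over the tangent of half this angle, whatever the lens; pixels are square), "cx", "cy" (the principal point, pixels), "extrinsics" (4x4, takes a point from camera to world coordinates). Camera axes: x right, y up, looking along -z (the intrinsics and any distortion apply to the point x, -y, -z); pixel columns grow to the right and rows downward; lengths in m; the calibration is good to about 2 mm. A picture is of the moment at which its call begins. There is no depth.
- finish_job(): hands the job in; it is judged then, once.
The state is a dict: "clock": time; "q": joint angles; "qd": joint speeds; "joint_torque": joint torques, N m; "tool_pos": TCP position; "eef_rot": TCP orientation; "contact_force": force on the tool from outside, world axes, zero at the start; "moment": the same for the moment, N m; "opening": opening from 0.0 (shut) to 1.0 (fully open); "finger_force": force on a finger pad.
Only numpy, scipy, OpenCV 4.12 (cv2) and the standard library are available. Lean on these libraries where they do the work, as an engineer would, in place of code of your own. Each camera call takes 0.05 s, during which the arm holds its last target. There are 200 camera calls.

TASK

Tap the four slide trays that stick out of the rack back in until they are against the back stop and their front edges are flush. Then lift the longer lock rod out of its stand and thread it from above, head up, down through the rack's upper bushing and then the lower one, until the dark groove near its tip shows below the lower bushing. Finish while still holding the rod there in the gripper, upright and with its tip off the bench, so a colleague can fit the clip; leave the shorter rod and the bottles and jars where they stand.

Things in the scene. Friction and masses are not known exactly. Their poses are not given: they have to be found in the camera images.
- rack: fixed blue tray rack, 135 x 160 x 127 mm. Origin: centre of its underside, z up. Open front faces its -x, away from the robot (up to 0.5 rad askew). Trays slide along x on its deck (70 mm high, front edge x = -45 mm) between side walls (inner faces y = +-67, 102 mm high) to a back stop (face x = +45). An upright at x -74 to -34, y 70 to 82, 127 mm tall, carries the bushings in front of the deck
- upper_mouth (a point): centre of the upper bushing's bore at its top face, 127 mm above the bench (rack x = -57, y = +48 mm). Square brass block 34 x 34 mm, 12 mm thick (115 to 127 mm high); vertical through bore of 15 mm with a 3 mm chamfer at its mouth. Rod passes from here straight down past the tray fronts into the lower one
- lower_exit (a point): centre of the lower bushing's bore at its underside, 55 mm above the bench, straight below the upper one. The same block and bore, 55 to 67 mm high; nothing but the bench lies below it
- rod_long: the longer lock rod, loose, upright in the stand: 12 mm steel shaft 135 mm long, tapering to 8 mm over the last 3 mm; dark clip groove 6 to 11 mm above the tip; black square head 20 x 20 x 40 mm on top (135 to 175 mm above the tip). 0.09 to 0.18 kg. Origin: the tip; z along the rod to the head; x, y normal to the head's faces
- rod_short: the shorter lock rod, to be left in the stand: same shaft diameter and head, but its shaft is 75 mm long (115 mm overall). Origin at its tip, z to the head
- stand: grey rod stand, a fixed block 60 x 150 x 60 mm (x, y, z). Origin: centre of its underside. Two sockets 13.5 mm wide, 50 mm deep (floor 10 mm above the bench) at y = +45 and -45 mm hold one rod each, in either order
- tray1: slide tray, number 1 from the bottom of the stack of four, loose: flat aluminium plate 90 x 130 x 6 mm (x, y, z), 0.1 kg. Origin: centre of its underside; front edge at its x = -45 mm. At the start it sticks 10 to 40 mm out of the rack's front; home against the back stop its origin is at x = 0 of the rack and its front edge is level with the deck's
- tray2: slide tray, number 2 from the bottom of the stack of four, loose: flat aluminium plate 90 x 130 x 6 mm (x, y, z), 0.1 kg. Origin: centre of its underside; front edge at its x = -45 mm. At the start it sticks 10 to 40 mm out of the rack's front; home against the back stop its origin is at x = 0 of the rack and its front edge is level with the deck's
- tray3: slide tray, number 3 from the bottom of the stack of four, loose: flat aluminium plate 90 x 130 x 6 mm (x, y, z), 0.1 kg. Origin: centre of its underside; front edge at its x = -45 mm. At the start it sticks 10 to 40 mm out of the rack's front; home against the back stop its origin is at x = 0 of the rack and its front edge is level with the deck's
- tray4: slide tray, number 4 from the bottom of the stack of four, loose: flat aluminium plate 90 x 130 x 6 mm (x, y, z), 0.1 kg. Origin: centre of its underside; front edge at its x = -45 mm. At the start it sticks 10 to 40 mm out of the rack's front; home against the back stop its origin is at x = 0 of the rack and its front edge is level with the deck's
- dropper: bystander: a small white dropper bottle, 30 mm across, 85 mm tall; origin at the centre of its underside
- stain_jar: bystander: an amber jar, 48 mm across, 60 mm tall; origin at the centre of its underside
- spray: bystander: a white bottle, 52 mm across, 150 mm tall; origin at the centre of its underside
- pot: bystander: a clear specimen pot with a lid, 60 mm across, 65 mm tall; origin at the centre of its underside

How it is judged:
On the way, in this order (a step that is already met when the one before it is completed fails the run):
1. all four trays are pushed in, front edges flush within 4 mm (x of each of tray1, tray2, tray3, tray4 in the frame of rack above -0.004 m and z of tray1 in the frame of rack between 0.064 and 0.094 m and z of tray2 in the frame of rack between 0.064 and 0.094 m and z of tray3 in the frame of rack between 0.064 and 0.094 m and z of tray4 in the frame of rack between 0.064 and 0.094 m), for 0.2 s.
2. with the trays still flush, the longer rod's tip has entered the upper bushing from above and is not yet in the lower one (all of step 1 and horizontal distance between rod_long and upper_mouth below 0.004 m and height (world z) of rod_long between 0.067 and 0.124 m and angle between rod_long's own z axis and vertical below 0.12 rad), for 0.05 s.
At the end, for the whole second after the job is handed in: All four trays are within 4 mm of the back stop; the longer rod is upright (within 0.1 rad) through both bushings, tip within 4 mm of their axis, at least 11 mm below the lower bushing and at least 2 mm above the bench, still, held by the fingers (all of step 1 and horizontal distance between rod_long and lower_exit below 0.004 m and height (world z) of rod_long between 0.002 and 0.044 m and angle between rod_long's own z axis and vertical below 0.1 rad and contact force between rod_long and the fingers above 1 N and linear speed of rod_long below 0.02 m/s); the arm keeps its last pose, push and grip.
It fails at once if the shorter rod is moved by more than 30 mm (distance of rod_short from where it was at the start of the episode above 0.03 m).
It fails at once if a bottle or jar is moved by more than 30 mm (distance of any of dropper, stain_jar, spray, pot from where it was at the start of the episode above 0.03 m).
It also fails if it takes over 72 s, if anything falls off the work surface, if the arm or the gripper's body presses on something with over 40 N, if the wrist force passes 120 N, or if a joint passes its speed limit or range.

## Working session

There is one attempt and no reset: what is moved stays moved. The work goes in short steps, Python scripts to look and compute and a tool call to move; the robot and the scene stay as the last step left them, time stands still between calls to the robot, and variables do not carry over. Pictures are saved under pics/ and viewed, at most 13 in all, crops included, and the job is handed in when it is done.

Besides the shell and the picture viewer there is one more tool, called after ">>>" by a JSON object that holds its "api" and its "payload". send_rows: Moves the arm, as the interface text tells. Its arguments: {"type":"object","properties":{"motion":{"type":"array"},"grip_force":{"type":"number"}},"required":["motion"]}

```bash
mkdir -p pics; cat > h.py <<'E'
from plant import *
import numpy as np, cv2, pickle
def cap(names):
    d={}
    for n in names:
        s=snapshot(n); d[n]=s; 
    return d
def foc(s): return 200/np.tan(np.radians(s["vertical_fov"])/2)
def proj(s,P):
    P=np.atleast_2d(P); E=np.array(s["extrinsics"]); c=(P-E[:3,3])@E[:3,:3]; f=foc(s)
    return np.c_[s["cx"]+f*c[:,0]/-c[:,2], s["cy"]-f*c[:,1]/-c[:,2]]
def ray(s,u,v):
    E=np.array(s["extrinsics"]); f=foc(s); d=E[:3,:3]@np.array([(u-s["cx"])/f,-(v-s["cy"])/f,-1.]); return E[:3,3],d/np.linalg.norm(d)
def onz(s,u,v,z):
    o,d=ray(s,u,v); return o+d*(z-o[2])/d[2]
def tri(*rs):
    A=sum(np.eye(3)-np.outer(d,d) for o,d in rs); b=sum((np.eye(3)-np.outer(d,d))@o for o,d in rs); return np.linalg.solve(A,b)
E
python3 - <<'E'
from h import *
d=cap(["scene","top","wrist"]); pickle.dump(d,open('d0.pkl','wb'))
for n in d:
    s=d[n]; print(n,{k:(np.round(v,3).tolist() if k=="extrinsics" else v) for k,v in s.items() if k!="img"}); cv2.imwrite(f'pics/{n}0.png',s["img"][:,:,::-1])
print(get_state())
E
```

```text
scene {'vertical_fov': 56.756548907876216, 'cx': 318.423863541829, 'cy': 201.02771103150116, 'extrinsics': [[-0.806, -0.396, 0.44, 1.004], [0.592, -0.565, 0.575, 0.577], [0.021, 0.724, 0.69, 0.787], [0.0, 0.0, 0.0, 1.0]]}
top {'vertical_fov': 42.53890334696517, 'cx': 318.49523603099493, 'cy': 190.6106404282366, 'extrinsics': [[-0.019, 0.998, -0.065, 0.463], [-1.0, -0.019, 0.009, 0.008], [0.008, 0.065, 0.998, 1.638], [0.0, 0.0, 0.0, 1.0]]}
wrist {'vertical_fov': 68.3809406880431, 'cx': 317.3073355929372, 'cy': 197.20598999069085, 'extrinsics': [[0.228, -0.926, -0.302, 0.065], [0.974, 0.217, 0.073, 0.626], [-0.002, -0.311, 0.951, 0.384], [0.0, 0.0, 0.0, 1.0]]}
{'clock': 0.15, 'q': array([-1.30618415,  0.68980366, -0.19452632,  1.5660509 ,  0.15728182,
        0.90251405, -0.21511088]), 'qd': array([ 0.00045973, -0.00381338,  0.00042486, -0.00316409, -0.00044828,
        0.00093983,  0.00181293]), 'joint_torque': array([-2.11401966e-03, -5.27860129e+01, -1.26856785e+00, -1.53587329e+01,
       -5.25119982e-02,  4.04125734e-03,  1.11640982e-04]), 'tool_pos': array([0.14290752, 0.60798275, 0.24910098]), 'eef_rot': array([ 1.15132323e-01,  9.93349921e-01, -6.93467088e-04, -3.63021735e-05]), 'contact_force': array([-0.49876921, -0.42888555, -0.31229009]), 'moment': array([-0.01602047,  0.00521244,  0.04525784]), 'finger_force': 0.0, 'opening': 0.9986581732866824}
```

View pics/scene0.png

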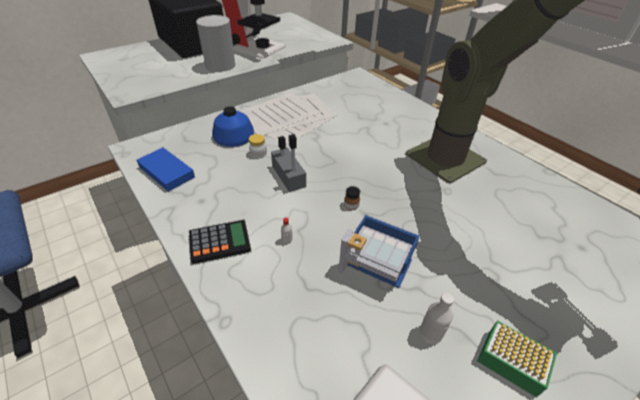

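View pics/top0.png

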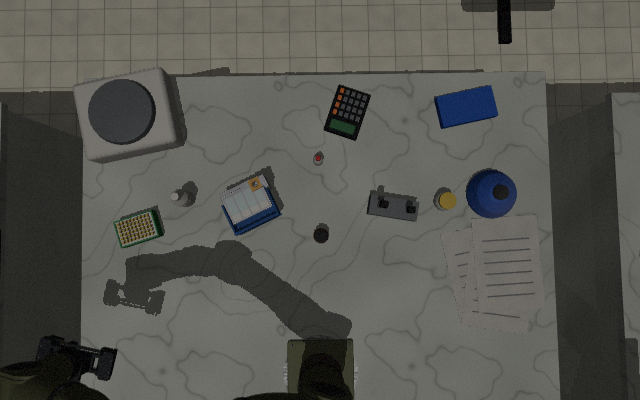

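The scene shows the rack around (380,250) with its front to the lower left and the stand around (288,170) with two heads. In the top view the rack is at (250,205) with the bushing at (255,184), and the stand is at (393,205) with heads at (384,204) and (411,209).

```bash
python3 - <<'E'
from h import *
d=pickle.load(open('d0.pkl','rb')); s=d["top"]
for n,u,v,z in [("bush",255,184,.127),("headL",384,204,.185),("headL as short",384,204,.125),("headR",411,209,.185),("headR short",411,209,.125),("dropper",318,158,.085),("jar",321,233,.06),("spray",177,196,.15),("pot",446,200,.065),("stand",393,206,.06),("rack front-left tray",221,192,.094),("frontright",266,172,.094),("back right",282,215,.102),("backleft",238,234,.102)]:
    print(n,onz(s,u,v,z).round(3))
g=[cv2.resize(d["scene"]["img"][205:305,320:440],None,fx=5,fy=5,interpolation=cv2.INTER_CUBIC)[:, :],cv2.resize(d["scene"]["img"][125:195,260:320],None,fx=3,fy=3,interpolation=cv2.INTER_CUBIC)]
im=np.zeros((500,790,3),np.uint8); im[:500,:600]=g[0]; im[:210,605:785]=g[1]
t=cv2.resize(s["img"][165:245,210:290],None,fx=2.3,fy=2.3); im[220:220+t.shape[0],603:603+t.shape[1]]=np.clip(t*1.6,0,255)
cv2.imwrite('pics/c0.png',im[:,:,::-1])
E
```

```text
bush [0.584 0.182 0.127]
headL [ 0.516 -0.189  0.185]
headL as short [ 0.518 -0.198  0.125]
headR [ 0.5   -0.265  0.185]
headR short [ 0.502 -0.277  0.125]
dropper [ 0.663 -0.006  0.085]
jar [ 0.435 -0.011  0.06 ]
spray [0.552 0.405 0.15 ]
pot [ 0.529 -0.397  0.065]
stand [ 0.514 -0.234  0.06 ]
rack front-left tray [0.565 0.288 0.094]
frontright [0.623 0.152 0.094]
back right [0.492 0.105 0.102]
backleft [0.438 0.237 0.102]
```

View pics/c0.png

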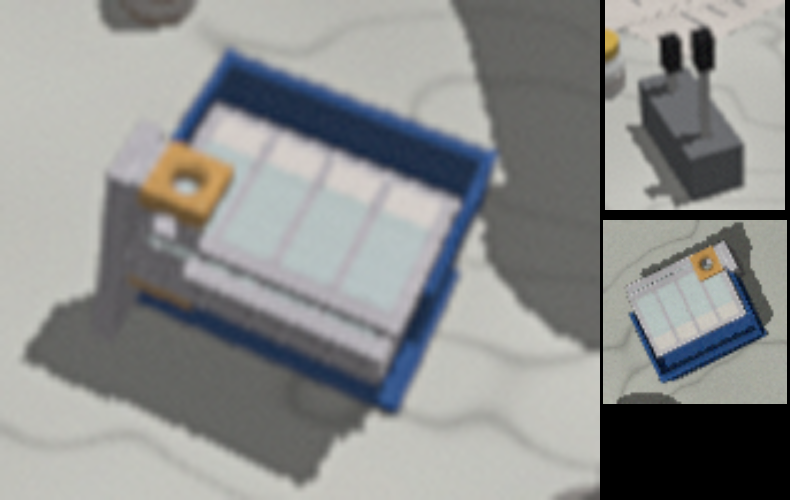

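The crop shows the brass bushing at about (188,182), with the four trays staggered. The longer rod is the right one in the scene view, with its head at full-frame (293,141), which is the left one in the top view.

>>> {"api": "send_rows", "payload": {"motion": [{"x": -3.65, "y": -1.6, "jaw": 0}, {"x": -3.65, "y": -1.6, "jaw": 0}, {"x": -3.65, "y": -1.6, "jaw": 0}, {"x": -3.65, "y": -1.6, "jaw": 0}, {"x": -3.65, "y": -1.6, "jaw": 0}], "grip_force": 30}}

```text
schema error: expected keys x, y, z, rx, ry, rz, jaw
```

>>> {"api": "send_rows", "payload": {"motion": [{"x": -3.65, "y": -1.6, "jaw": 0}, {"x": -3.65, "y": -1.6, "jaw": 0}, {"x": -3.65, "y": -1.6, "jaw": 0}, {"x": -3.65, "y": -1.6, "jaw": 0}, {"x": -3.65, "y": -1.6, "jaw": 0}]}}

```text
schema error: expected keys x, y, z, rx, ry, rz, jaw
```

>>> {"api": "send_rows", "payload": {"motion": [{"x": -3.65, "y": -1.6, "jaw": 0}, {"x": -3.65, "y": -1.6, "jaw": 0}, {"x": -3.65, "y": -1.6, "jaw": 0}, {"x": -3.65, "y": -1.6, "jaw": 0}, {"x": -3.65, "y": -1.6, "jaw": 0}]}}

```text
schema error: expected keys x, y, z, rx, ry, rz, jaw
```

>>> {"api": "send_rows", "payload": {"motion": [{"rz": -0.126, "jaw": 0}, {"rz": -0.126, "jaw": 0}, {"rz": -0.126, "jaw": 0}, {"rz": -0.126, "jaw": 0}, {"rz": -0.126, "jaw": 0}]}}

```text
schema error: expected keys x, y, z, rx, ry, rz, jaw
```

```bash
cat >> h.py <<'E'
def tool():
    from scipy.spatial.transform import Rotation as R
    st=get_state(); return st, np.array(st["tool_pos"]), R.from_quat(st["eef_rot"]).as_matrix()
def delta(target,yaw_y=None):
    """cm shift in tool axes to world target; rz to bring tool y to world angle yaw_y (mod pi)"""
    st,p,R=tool(); v=R.T@(np.array(target)-p)*100; rz=None
    if yaw_y is not None:
        a=np.arctan2(R[1,1],R[0,1]); rz=-((yaw_y-a+np.pi/2)%np.pi-np.pi/2)
    return v.round(2), rz
E
python3 - <<'E'
from h import *
d=cap(["wrist"]); pickle.dump(d,open('d1.pkl','wb')); cv2.imwrite('pics/w1.png',d["wrist"]["img"][:,:,::-1])
st,p,R=tool(); print(st["clock"],p,R.round(3),st["contact_force"],st["q"].round(2),st["opening"])
E
```

```text
0.2 [0.14291188 0.60809707 0.24923116] [[-0.974  0.229 -0.   ]
 [ 0.229  0.974 -0.001]
 [-0.    -0.001 -1.   ]] [-0.02519485  0.76244043  0.43894823] [-1.31  0.69 -0.19  1.57  0.16  0.9  -0.22] 0.9992831258409351
```

View pics/w1.png

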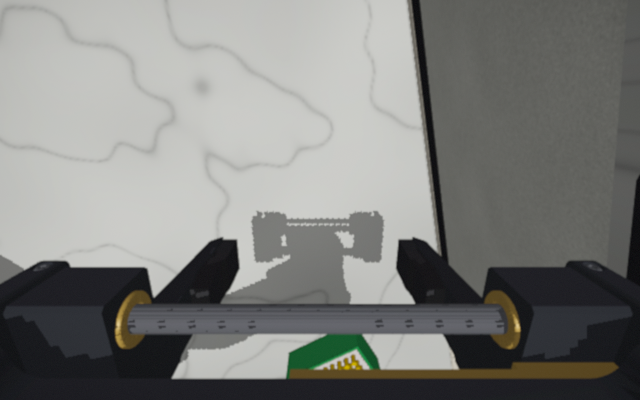

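The wrist view shows the fingers at the bottom near (150,310) and (490,310), with image up along tool +x. Every row needs all seven keys, so I'm resending.

>>> {"api": "send_rows", "payload": {"motion": [{"x": -3.65, "y": -1.6, "z": 0, "rx": 0, "ry": 0, "rz": 0, "jaw": 0}, {"x": -3.65, "y": -1.6, "z": 0, "rx": 0, "ry": 0, "rz": 0, "jaw": 0}, {"x": -3.65, "y": -1.6, "z": 0, "rx": 0, "ry": 0, "rz": 0, "jaw": 0}, {"x": -3.65, "y": -1.6, "z": 0, "rx": 0, "ry": 0, "rz": 0, "jaw": 0}, {"x": -3.65, "y": -1.6, "z": 0, "rx": 0, "ry": 0, "rz": 0, "jaw": 0}], "grip_force": 30}}

```text
clock: 0.7
tool_pos: [0.3034, 0.4876, 0.2496]
eef_rot: [0.115, 0.993, -0.0, 0.0]
contact_force: [0.7, 0.5, 0.1]
opening: 0.57
finger_force: 0.0
```

>>> {"api": "send_rows", "payload": {"motion": [{"x": -3.65, "y": -1.6, "z": 0, "rx": 0, "ry": 0, "rz": 0, "jaw": 0}, {"x": -3.65, "y": -1.6, "z": 0, "rx": 0, "ry": 0, "rz": 0, "jaw": 0}, {"x": -3.65, "y": -1.6, "z": 0, "rx": 0, "ry": 0, "rz": 0, "jaw": 0}, {"x": -3.65, "y": -1.6, "z": 0, "rx": 0, "ry": 0, "rz": 0, "jaw": 0}, {"x": -3.65, "y": -1.6, "z": 0, "rx": 0, "ry": 0, "rz": 0, "jaw": 0}]}}

```text
clock: 1.2
tool_pos: [0.4628, 0.368, 0.2496]
eef_rot: [0.115, 0.993, -0.0, -0.0]
contact_force: [0.2, 0.8, -0.1]
opening: 0.114
finger_force: 0.0
```

>>> {"api": "send_rows", "payload": {"motion": [{"x": -3.65, "y": -1.6, "z": 0, "rx": 0, "ry": 0, "rz": 0, "jaw": 0}, {"x": -3.65, "y": -1.6, "z": 0, "rx": 0, "ry": 0, "rz": 0, "jaw": 0}, {"x": -3.65, "y": -1.6, "z": 0, "rx": 0, "ry": 0, "rz": 0, "jaw": 0}, {"x": -3.65, "y": -1.6, "z": 0, "rx": 0, "ry": 0, "rz": 0, "jaw": 0}, {"x": -3.65, "y": -1.6, "z": 0, "rx": 0, "ry": 0, "rz": 0, "jaw": 0}]}}

```text
clock: 1.7
tool_pos: [0.6221, 0.2483, 0.2495]
eef_rot: [0.115, 0.993, -0.0, -0.0]
contact_force: [-0.3, 1.4, 0.4]
opening: 0.005
finger_force: 0.0
```

>>> {"api": "send_rows", "payload": {"motion": [{"x": 0, "y": 0, "z": 0, "rx": 0, "ry": 0, "rz": -0.126, "jaw": 0}, {"x": 0, "y": 0, "z": 0, "rx": 0, "ry": 0, "rz": -0.126, "jaw": 0}, {"x": 0, "y": 0, "z": 0, "rx": 0, "ry": 0, "rz": -0.126, "jaw": 0}, {"x": 0, "y": 0, "z": 0, "rx": 0, "ry": 0, "rz": -0.126, "jaw": 0}, {"x": 0, "y": 0, "z": 0, "rx": 0, "ry": 0, "rz": -0.126, "jaw": 0}]}}

```text
clock: 2.2
tool_pos: [0.6209, 0.2494, 0.2494]
eef_rot: [-0.201, 0.98, -0.0, -0.0]
contact_force: [0.4, 0.9, -0.2]
opening: 0.004
finger_force: 0.0
```

```bash
python3 - <<'E'
from h import *
d=cap(["wrist"]); pickle.dump(d,open('d1.pkl','wb')); cv2.imwrite('pics/w1b.png',d["wrist"]["img"][:,:,::-1])
st,p,R=tool(); print(st["clock"],p,R.round(3),st["contact_force"],st["q"].round(2),st["opening"])
E
```

```text
2.25 [0.62101388 0.24913515 0.24929149] [[-0.918 -0.397 -0.001]
 [-0.397  0.918 -0.   ]
 [ 0.001 -0.    -1.   ]] [ 0.06208816  0.47377387 -0.37611276] [-0.24  0.77 -0.43  1.41  0.34  1.03  1.25] 0.008676055783447554
```

View pics/w1b.png

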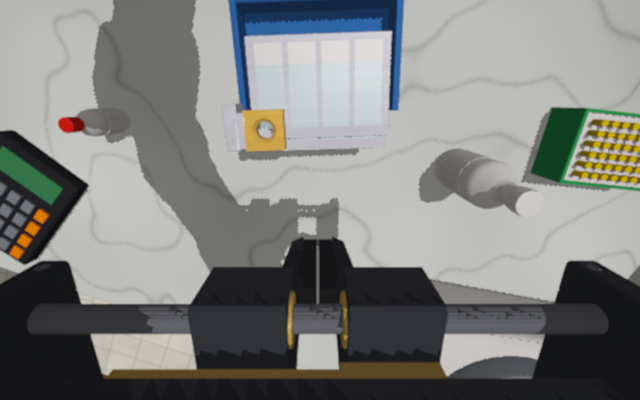

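The wrist view shows the rack square on. The brass block spans (245–287, 108–150) with its bore at (265,129), the upright is at (233,127), and the tray fronts are at rows 130–150 on the right. The spray bottle is around (490,180).

```bash
cat >> h.py <<'E'
def brass(s,roi):
    u0,u1,v0,v1=roi; h=cv2.cvtColor(s["img"],cv2.COLOR_RGB2HSV); m=cv2.inRange(h,(12,110,90),(28,255,255)); z=np.zeros_like(m); z[v0:v1,u0:u1]=m[v0:v1,u0:u1]
    cs,_=cv2.findContours(z,cv2.RETR_EXTERNAL,cv2.CHAIN_APPROX_NONE); c=max(cs,key=cv2.contourArea)
    full=np.zeros_like(z); cv2.drawContours(full,[c],-1,255,-1); hole=cv2.bitwise_and(full,cv2.bitwise_not(z)); 
    n,l,st,ce=cv2.connectedComponentsWithStats(hole); i=1+np.argmax(st[1:,4]) if n>1 else 0
    return c,ce[i],st[i],cv2.minAreaRect(c)
E
python3 - <<'E'
from h import *
d=pickle.load(open('d0.pkl','rb')); w=pickle.load(open('d1.pkl','rb'))["wrist"]
rs=[]
for n,s,roi in [("w",w,(235,300,95,160)),("top",d["top"],(245,268,174,196)),("scene",d["scene"],(340,375,225,255))]:
    c,h,st,r=brass(s,roi); print(n,"hole",h.round(1),st,"rect",r,"hole@.127",onz(s,*h,.127).round(4),"rect@",onz(s,*r[0],.127).round(4)); rs.append(ray(s,*h))
print(tri(rs[0],rs[1]),tri(rs[0],rs[2]),tri(*rs))
c,h,st,r=brass(w,(235,300,95,160)); print([onz(w,*q,.127).round(4) for q in cv2.boxPoints(r)])
# blue side wall outlines
hh=cv2.cvtColor(w["img"],cv2.COLOR_RGB2HSV); m=cv2.inRange(hh,(100,150,40),(125,255,255))[:120,200:420]
for v in range(12,106,12):
    u=np.flatnonzero(m[v]); print(v,200+u.min(),200+u.max(),onz(w,200+u.min(),v,.102).round(4)[:2],onz(w,201+u.max(),v,.102).round(4)[:2])
E
```

```text
w hole [265.  129.3] [257 121  17  18 235] rect ((263.5486145019531, 129.77821350097656), (41.54393768310547, 40.7953987121582), 86.42366790771484) hole@.127 [0.5863 0.1848 0.127 ] rect@ [0.5872 0.1837 0.127 ]
top hole [254.4 183.7] [252 181   6   6  29] rect ((254.50003051757812, 183.50003051757812), (11.180339813232422, 10.28591251373291), 63.43495178222656) hole@.127 [0.5851 0.1834 0.127 ] rect@ [0.5857 0.1831 0.127 ]
scene hole [356.6 241.7] [354 240   6   5  22] rect ((356.5000305175781, 241.50003051757812), (13.86362075805664, 12.969194412231445), 26.56505012512207) hole@.127 [0.5919 0.1886 0.127 ] rect@ [0.5918 0.188  0.127 ]
[0.58615663 0.18404823 0.12301908] [0.58733476 0.18402334 0.11962609] [0.58670176 0.18399454 0.11919308]
[array([0.5793, 0.1615, 0.127 ]), array([0.5639, 0.1922, 0.127 ]), array([0.5954, 0.2068, 0.127 ]), array([0.6115, 0.1748, 0.127 ])]
12 231 401 [0.5108 0.1224] [0.4544 0.2541]
24 232 401 [0.519  0.1259] [0.4623 0.2583]
36 234 400 [0.5269 0.1303] [0.4706 0.2619]
48 235 400 [0.5355 0.134 ] [0.4789 0.2663]
60 236 399 [0.5442 0.1378] [0.4876 0.27  ]
72 238 398 [0.5527 0.1425] [0.4965 0.2737]
84 239 398 [0.5618 0.1465] [0.5053 0.2784]
96 240 397 [0.5712 0.1506] [0.5147 0.2824]
```

>>> {"api": "send_rows", "payload": {"motion": [{"x": 0.1, "y": 0.4, "z": 3.3, "rx": 0, "ry": 0, "rz": -0.03, "jaw": 0}, {"x": 0, "y": 0, "z": 3.3, "rx": 0, "ry": 0, "rz": 0, "jaw": 0}, {"x": 0, "y": 0, "z": 3.3, "rx": 0, "ry": 0, "rz": 0, "jaw": 0}, {"x": 0, "y": 0, "z": 3.3, "rx": 0, "ry": 0, "rz": 0, "jaw": 0}, {"x": 0, "y": 0, "z": 3.3, "rx": 0, "ry": 0, "rz": 0, "jaw": 0}]}}

```text
clock: 2.75
tool_pos: [0.6185, 0.2527, 0.0833]
eef_rot: [-0.212, 0.977, -0.0, -0.0]
contact_force: [-0.4, 1.0, -0.3]
opening: 0.007
finger_force: 0.0
```

>>> {"api": "send_rows", "payload": {"motion": [{"x": 0, "y": 0, "z": 0.1, "rx": 0, "ry": 0, "rz": 0, "jaw": 0}, {"x": 0.7, "y": 0, "z": 0, "rx": 0, "ry": 0, "rz": 0, "jaw": 0}, {"x": 0.7, "y": 0, "z": 0, "rx": 0, "ry": 0, "rz": 0, "jaw": 0}, {"x": 0.7, "y": 0, "z": 0, "rx": 0, "ry": 0, "rz": 0, "jaw": 0}, {"x": 0.7, "y": 0, "z": 0, "rx": 0, "ry": 0, "rz": 0, "jaw": 0}]}}

```text
clock: 3.25
tool_pos: [0.594, 0.2417, 0.0856]
eef_rot: [-0.213, 0.977, 0.001, 0.002]
contact_force: [2.0, 0.7, 0.2]
opening: 0.004
finger_force: 1.3
```

```bash
python3 - <<'E'
from h import *
st,p,R=tool(); print(p,R.round(3)); O=np.array([.5142,.2035]); x=np.array([-.9056,-.4241]); y=np.array([.4241,-.9056]); print((p[:2]-O)@x,(p[:2]-O)@y)
E
```

```text
[0.59400065 0.24173549 0.08557054] [[-0.909 -0.416  0.004]
 [-0.416  0.909  0.002]
 [-0.004  0.    -1.   ]]
-0.08848313656022275 -0.0007826070859366027
```

>>> {"api": "send_rows", "payload": {"motion": [{"x": 0, "y": 0, "z": 0.1, "rx": 0, "ry": 0, "rz": 0, "jaw": 0}, {"x": 0, "y": 0, "z": 0, "rx": 0, "ry": 0, "rz": 0, "jaw": 0}, {"x": 0, "y": 0, "z": 0, "rx": 0, "ry": 0, "rz": 0, "jaw": 0}, {"x": 0, "y": 0, "z": 0, "rx": 0, "ry": 0, "rz": 0, "jaw": 0}, {"x": 0, "y": 0, "z": 0, "rx": 0, "ry": 0, "rz": 0, "jaw": 0}]}}

```text
clock: 3.75
tool_pos: [0.5932, 0.2413, 0.0826]
eef_rot: [-0.213, 0.977, 0.0, -0.0]
contact_force: [0.8, -0.7, 0.9]
opening: 0.005
finger_force: 0.2
```

>>> {"api": "send_rows", "payload": {"motion": [{"x": 0.4, "y": 0, "z": 0, "rx": 0, "ry": 0, "rz": 0, "jaw": 0}, {"x": 0.4, "y": 0, "z": 0, "rx": 0, "ry": 0, "rz": 0, "jaw": 0}, {"x": 0.4, "y": 0, "z": 0, "rx": 0, "ry": 0, "rz": 0, "jaw": 0}, {"x": 0.4, "y": 0, "z": 0, "rx": 0, "ry": 0, "rz": 0, "jaw": 0}, {"x": 0.4, "y": 0, "z": 0, "rx": 0, "ry": 0, "rz": 0, "jaw": 0}]}}

```text
clock: 4.25
tool_pos: [0.5746, 0.2328, 0.0827]
eef_rot: [-0.213, 0.977, 0.0, 0.0]
contact_force: [2.5, 0.6, -1.1]
opening: 0.007
finger_force: 1.0
```

>>> {"api": "send_rows", "payload": {"motion": [{"x": 0.3, "y": 0, "z": 0, "rx": 0, "ry": 0, "rz": 0, "jaw": 0}, {"x": 0.2, "y": 0, "z": 0, "rx": 0, "ry": 0, "rz": 0, "jaw": 0}, {"x": 0.2, "y": 0, "z": 0, "rx": 0, "ry": 0, "rz": 0, "jaw": 0}, {"x": 0, "y": 0, "z": 0, "rx": 0, "ry": 0, "rz": 0, "jaw": 0}, {"x": 0, "y": 0, "z": 0, "rx": 0, "ry": 0, "rz": 0, "jaw": 0}]}}

```text
clock: 4.75
tool_pos: [0.5683, 0.2299, 0.0827]
eef_rot: [-0.213, 0.977, -0.0, -0.0]
contact_force: [0.1, 0.4, -0.2]
opening: 0.005
finger_force: 0.4
```

```bash
python3 - <<'E'
from h import *
st,p,R=tool(); print(p,R.round(3),st["contact_force"]); O=np.array([.5142,.2035]); x=np.array([-.9056,-.4241]); y=np.array([.4241,-.9056]); print((p[:2]-O)@x,(p[:2]-O)@y)
d=cap(["wrist","scene"]); pickle.dump(d,open('d2.pkl','wb'))
a=d["wrist"]["img"]; b=cv2.resize(d["scene"]["img"][200:290,310:440],None,fx=3,fy=3,interpolation=cv2.INTER_CUBIC)
im=np.zeros((600,640,3),np.uint8); im[:330]=a[:330]; im[330:600,:390]=b; cv2.imwrite('pics/p2.png',im[:,:,::-1])
E
```

```text
[0.56830274 0.22988472 0.08273713] [[-0.909 -0.416 -0.001]
 [-0.416  0.909 -0.   ]
 [ 0.001 -0.    -1.   ]] [ 0.07897413  0.43496337 -0.19492748]
-0.06018520601309715 -0.0009490333821397037
```

View pics/p2.png

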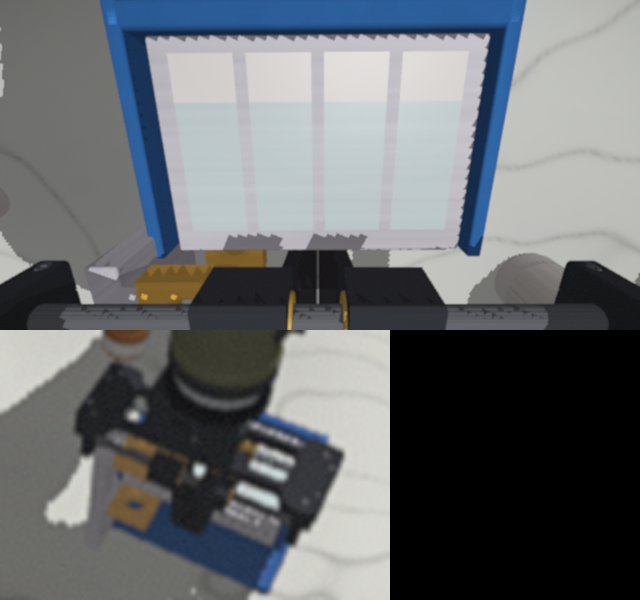

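The trays now move as one stack, with the back edge at row 38 close to the back stop. The lower bushing is clear of the fingers, so I'll press on gently.

>>> {"api": "send_rows", "payload": {"motion": [{"x": 0.2, "y": 0, "z": 0, "rx": 0, "ry": 0, "rz": 0, "jaw": 0}, {"x": 0.2, "y": 0, "z": 0, "rx": 0, "ry": 0, "rz": 0, "jaw": 0}, {"x": 0.1, "y": 0, "z": 0, "rx": 0, "ry": 0, "rz": 0, "jaw": 0}, {"x": 0, "y": 0, "z": 0, "rx": 0, "ry": 0, "rz": 0, "jaw": 0}, {"x": 0, "y": 0, "z": 0, "rx": 0, "ry": 0, "rz": 0, "jaw": 0}]}}

```text
clock: 5.35
tool_pos: [0.5647, 0.2286, 0.083]
eef_rot: [-0.213, 0.977, 0.001, 0.001]
contact_force: [3.4, 3.3, -2.8]
opening: 0.008
finger_force: 2.5
```

>>> {"api": "send_rows", "payload": {"motion": [{"x": 0.1, "y": 0, "z": 0, "rx": 0, "ry": 0, "rz": 0, "jaw": 0}, {"x": 0.1, "y": 0, "z": 0, "rx": 0, "ry": 0, "rz": 0, "jaw": 0}, {"x": 0, "y": 0, "z": 0, "rx": 0, "ry": 0, "rz": 0, "jaw": 0}, {"x": 0, "y": 0, "z": 0, "rx": 0, "ry": 0, "rz": 0, "jaw": 0}, {"x": 0, "y": 0, "z": 0, "rx": 0, "ry": 0, "rz": 0, "jaw": 0}]}}

```text
clock: 5.85
tool_pos: [0.5645, 0.2287, 0.0835]
eef_rot: [-0.213, 0.977, 0.001, 0.003]
contact_force: [6.7, 3.8, -1.9]
opening: 0.003
finger_force: 3.9
```

>>> {"api": "send_rows", "payload": {"motion": [{"x": 0.2, "y": 0, "z": 0, "rx": 0, "ry": 0, "rz": 0, "jaw": 0}, {"x": 0.2, "y": 0, "z": 0, "rx": 0, "ry": 0, "rz": 0, "jaw": 0}, {"x": 0, "y": 0, "z": 0, "rx": 0, "ry": 0, "rz": 0, "jaw": 0}, {"x": 0, "y": 0, "z": 0, "rx": 0, "ry": 0, "rz": 0, "jaw": 0}, {"x": 0, "y": 0, "z": 0, "rx": 0, "ry": 0, "rz": 0, "jaw": 0}]}}

```text
clock: 6.35
tool_pos: [0.5645, 0.2287, 0.0848]
eef_rot: [-0.213, 0.977, 0.003, 0.007]
contact_force: [11.8, 5.8, -1.2]
opening: 0.008
finger_force: 6.8
```

>>> {"api": "send_rows", "payload": {"motion": [{"x": -1.5, "y": 0, "z": 0, "rx": 0, "ry": 0, "rz": 0, "jaw": 0}, {"x": -2, "y": 0, "z": 0, "rx": 0, "ry": 0, "rz": 0, "jaw": 0}, {"x": -1, "y": 0, "z": -2, "rx": 0, "ry": 0, "rz": 0, "jaw": 0}, {"x": 0, "y": 0, "z": -4, "rx": 0, "ry": 0, "rz": 0, "jaw": 4}, {"x": 0, "y": 0, "z": -4, "rx": 0, "ry": 0, "rz": 0, "jaw": 6}]}}

```text
clock: 6.85
tool_pos: [0.5973, 0.2427, 0.1824]
eef_rot: [-0.213, 0.977, -0.001, -0.003]
contact_force: [0.3, 0.5, 0.1]
opening: 0.165
finger_force: 0.0
```

>>> {"api": "send_rows", "payload": {"motion": [{"x": 0, "y": 0, "z": -4.2, "rx": 0, "ry": 0, "rz": 0, "jaw": 6}, {"x": 0, "y": 0, "z": -4.2, "rx": 0, "ry": 0, "rz": 0, "jaw": 6}, {"x": 0, "y": 0, "z": 0, "rx": 0, "ry": 0, "rz": 0, "jaw": 6}, {"x": 0, "y": 0, "z": 0, "rx": 0, "ry": 0, "rz": 0, "jaw": 6}, {"x": 0, "y": 0, "z": 0, "rx": 0, "ry": 0, "rz": 0, "jaw": 6}]}}

```text
clock: 7.35
tool_pos: [0.598, 0.2429, 0.265]
eef_rot: [-0.213, 0.977, -0.001, -0.002]
contact_force: [-0.8, -0.8, 0.6]
opening: 0.617
finger_force: 0.0
```

```bash
python3 - <<'E'
from h import *
st,p,R=tool(); print(st["clock"],p,R.round(3))
d=cap(["wrist","scene","top"]); pickle.dump(d,open('d3.pkl','wb'))
rs=[]
for n,roi in [("wrist",(200,330,60,200)),("top",(245,268,174,196)),("scene",(340,375,225,255))]:
    s=d[n]; c,h,q,r=brass(s,roi); print(n,h.round(1),q,r,onz(s,*h,.127).round(4),onz(s,*r[0],.127).round(4)); rs.append(ray(s,*h))
print(tri(rs[0],rs[2]))
a=d["wrist"]["img"][0:220,150:470]; a=cv2.resize(a,None,fx=2,fy=2); cv2.imwrite('pics/p3.png',a[:,:,::-1])
# predicted flush front: tray4 top edge at rack x=-45,z=.094 for y=-60..20
O=np.array([.5142,.2035]); x=np.array([-.9056,-.4241]); y=np.array([.4241,-.9056])
for X in (-.045,.045):
  for Y in (-.065,-.03,0.02,.065):
    print(X,Y,proj(d["wrist"],np.r_[O+X*x+Y*y,.094]).round(1))
E
```

```text
7.35 [0.59795118 0.24290538 0.26498526] [[-0.909 -0.416 -0.004]
 [-0.416  0.909 -0.003]
 [ 0.005 -0.001 -1.   ]]
wrist [260.8 153. ] [260 152   2   3   4] ((268.5, 153.5), (37.0, 43.0), 90.0) [0.5886 0.1794 0.127 ] [0.5861 0.1862 0.127 ]
top [254.6 183.6] [252 181   6   6  22] ((254.30003356933594, 183.6000213623047), (11.180338859558105, 10.733126640319824), 63.43495178222656) [0.5853 0.1827 0.127 ] [0.5854 0.1837 0.127 ]
scene [356.6 241.7] [354 240   6   5  22] ((356.5000305175781, 241.50003051757812), (13.86362075805664, 12.969194412231445), 26.56505012512207) [0.5919 0.1886 0.127 ] [0.5918 0.188  0.127 ]
[0.58859637 0.18141874 0.12001108]
-0.045 -0.065 [[381.4 134.9]]
-0.045 -0.03 [[347.2 135.2]]
-0.045 0.02 [[298.4 135.6]]
-0.045 0.065 [[254.5 136. ]]
0.045 -0.065 [[387.1  36.5]]
0.045 -0.03 [[349.4  36.9]]
0.045 0.02 [[295.7  37.4]]
0.045 0.065 [[247.4  37.9]]
```

View pics/p3.png

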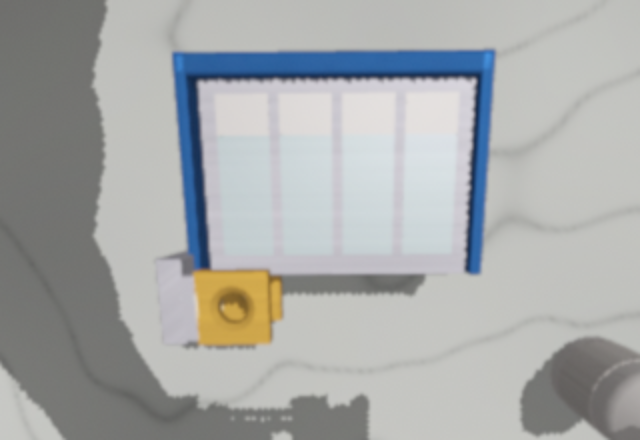

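Trays are flush: their front edge is at row 272, level with the side-wall ends. The upper bushing bore is at crop (235,305), full-frame (267.5,152.5). Next, the rod.

>>> {"api": "send_rows", "payload": {"motion": [{"x": 2, "y": -3.6, "z": -0.35, "rx": 0, "ry": 0, "rz": 0, "jaw": 6}, {"x": 2, "y": -3.6, "z": -0.35, "rx": 0, "ry": 0, "rz": 0, "jaw": 6}, {"x": 2, "y": -3.6, "z": -0.35, "rx": 0, "ry": 0, "rz": 0, "jaw": 6}, {"x": 2, "y": -3.6, "z": -0.35, "rx": 0, "ry": 0, "rz": 0, "jaw": 6}, {"x": 2, "y": -3.6, "z": -0.35, "rx": 0, "ry": 0, "rz": 0, "jaw": 6}]}}

```text
clock: 8.0
tool_pos: [0.5826, 0.0371, 0.2834]
eef_rot: [-0.213, 0.977, 0.0, -0.001]
contact_force: [-0.0, 1.0, -0.5]
opening: 0.68
finger_force: 0.0
```

>>> {"api": "send_rows", "payload": {"motion": [{"x": 2, "y": -3.6, "z": -0.35, "rx": 0, "ry": 0, "rz": 0, "jaw": 6}, {"x": 2, "y": -3.6, "z": -0.35, "rx": 0, "ry": 0, "rz": 0, "jaw": 6}, {"x": 2, "y": -3.6, "z": -0.35, "rx": 0, "ry": 0, "rz": 0, "jaw": 6}, {"x": 2, "y": -3.6, "z": -0.35, "rx": 0, "ry": 0, "rz": 0, "jaw": 6}, {"x": 2, "y": -3.6, "z": -0.35, "rx": 0, "ry": 0, "rz": 0, "jaw": 6}]}}

```text
clock: 8.5
tool_pos: [0.5666, -0.1681, 0.3009]
eef_rot: [-0.213, 0.977, 0.001, -0.001]
contact_force: [0.9, 0.5, -0.2]
opening: 0.676
finger_force: 0.0
```

>>> {"api": "send_rows", "payload": {"motion": [{"x": 0, "y": 0, "z": 0, "rx": 0, "ry": 0, "rz": 0, "jaw": 6}, {"x": 0, "y": 0, "z": 0, "rx": 0, "ry": 0, "rz": 0, "jaw": 6}, {"x": 0, "y": 0, "z": 0, "rx": 0, "ry": 0, "rz": 0, "jaw": 6}, {"x": 0, "y": 0, "z": 0, "rx": 0, "ry": 0, "rz": 0, "jaw": 6}, {"x": 0, "y": 0, "z": 0, "rx": 0, "ry": 0, "rz": 0, "jaw": 6}]}}

```text
clock: 9.0
tool_pos: [0.5676, -0.1648, 0.3016]
eef_rot: [-0.214, 0.977, 0.0, -0.0]
contact_force: [0.6, 0.7, -0.6]
opening: 0.68
finger_force: 0.0
```

```bash
python3 - <<'E'
from h import *
st,p,R=tool(); print(st["clock"],p,R.round(3))
d=cap(["wrist","scene"]); pickle.dump(d,open('d4.pkl','wb'))
w=d["wrist"]; cv2.imwrite('pics/w4.png',w["img"][:,:,::-1])
for z in (.125,.185): print(proj(w,[[.516,-.189,z],[.502,-.277,z]]).round(0).tolist())
E
```

```text
9.0 [ 0.56760425 -0.16484262  0.30160661] [[-0.908 -0.419 -0.   ]
 [-0.419  0.908  0.001]
 [-0.     0.001 -1.   ]]
[[318.0, 125.0], [242.0, 73.0]]
[[318.0, 130.0], [224.0, 66.0]]
```

View pics/w4.png

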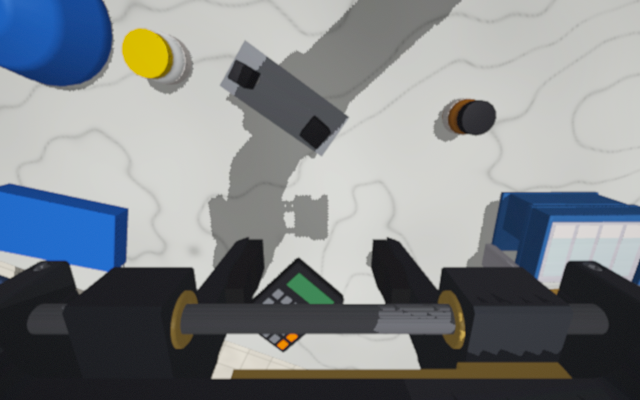

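The wrist view shows the stand from (220,40) to (345,155), with heads at (243,73) and (316,133). The nearer one at (316,133) should be the long rod, so I'll check its height by triangulation.

```bash
python3 - <<'E'
from h import *
w=pickle.load(open('d4.pkl','rb'))["wrist"]; d0=pickle.load(open('d0.pkl','rb')); s=d0["scene"]; t=d0["top"]
def blob(s,roi,th):
    u0,u1,v0,v1=roi; g=s["img"].max(2); m=np.zeros_like(g); m[v0:v1,u0:u1]=(g[v0:v1,u0:u1]<th)*255
    cs,_=cv2.findContours(m,cv2.RETR_EXTERNAL,cv2.CHAIN_APPROX_NONE); c=max(cs,key=cv2.contourArea); return c
for nm,rw,rsn,rt in [("R/long?",(295,340,110,155),(285,301,130,155),(376,391,196,212)),("L/short?",(225,262,55,92),(274,286,130,155),(403,418,201,217))]:
    c=blob(w,rw,45); r=cv2.minAreaRect(c); print(nm,"wrist",r,"top@.185",onz(w,*r[0],.185).round(4))
    print("  hull",cv2.approxPolyDP(cv2.convexHull(c),2,True)[:,0].tolist())
    cs=blob(s,rsn,45); b=cv2.boundingRect(cs); print("  scene",b); 
    ct=blob(t,rt,30); bt=cv2.boundingRect(ct); print("  top",bt)
    tp=(b[0]+b[2]/2,b[1]+2.5)   # top face centre in scene, approx
    print("  tri scene-wrist",tri(ray(w,*r[0]),ray(s,*tp)).round(4))
    e=cv2.boxPoints(r); p=[onz(w,*q,.185) for q in e]; print("  box world",np.round(p,4)[:,:2].tolist())
E
```

```text
R/long? wrist ((314.9026794433594, 132.0398406982422), (23.23580551147461, 24.458742141723633), 41.18592834472656) top@.185 [ 0.5185 -0.1908  0.185 ]
  hull [[314, 116], [329, 130], [316, 147], [300, 135]]
  scene (290, 135, 6, 14)
  top (378, 196, 11, 12)
  tri scene-wrist [ 0.5184 -0.1899  0.1768]
  box world [[0.5256, -0.2031], [0.5063, -0.197], [0.5115, -0.1786], [0.5311, -0.1844]]
L/short? wrist ((247.20001220703125, 77.5999984741211), (18.782970428466797, 19.677396774291992), 26.56505012512207) top@.185 [ 0.5025 -0.2573  0.185 ]
  hull [[244, 65], [259, 73], [252, 88], [244, 87], [237, 82]]
  scene (279, 137, 6, 12)
  top (406, 201, 10, 12)
  tri scene-wrist [ 0.5049 -0.2731  0.1179]
  box world [[0.5099, -0.2654], [0.4949, -0.2635], [0.495, -0.2493], [0.5102, -0.251]]
```

>>> {"api": "send_rows", "payload": {"motion": [{"x": 0, "y": 0, "z": 0, "rx": 0, "ry": 0, "rz": 0.144, "jaw": 6}, {"x": 0, "y": 0, "z": 0, "rx": 0, "ry": 0, "rz": 0.144, "jaw": 6}, {"x": 0, "y": 0, "z": 0, "rx": 0, "ry": 0, "rz": 0.144, "jaw": 6}, {"x": 0, "y": 0, "z": 0, "rx": 0, "ry": 0, "rz": 0.144, "jaw": 6}, {"x": 0, "y": 0, "z": 0, "rx": 0, "ry": 0, "rz": 0.144, "jaw": 6}]}}

```text
clock: 9.6
tool_pos: [0.5675, -0.166, 0.3017]
eef_rot: [0.147, 0.989, 0.0, 0.0]
contact_force: [-1.3, -0.2, 1.7]
opening: 0.681
finger_force: 0.0
```

>>> {"api": "send_rows", "payload": {"motion": [{"x": 0, "y": -0.9, "z": 0, "rx": 0, "ry": 0, "rz": 0, "jaw": 6}, {"x": 0, "y": -1, "z": 0, "rx": 0, "ry": 0, "rz": 0, "jaw": 6}, {"x": 0, "y": -1, "z": 0, "rx": 0, "ry": 0, "rz": 0, "jaw": 6}, {"x": 0, "y": -1, "z": 0, "rx": 0, "ry": 0, "rz": 0, "jaw": 6}, {"x": 0, "y": 0, "z": 0, "rx": 0, "ry": 0, "rz": 0, "jaw": 6}]}}

```text
clock: 10.1
tool_pos: [0.5553, -0.2066, 0.3015]
eef_rot: [0.146, 0.989, -0.001, -0.0]
contact_force: [-0.2, -0.2, -0.6]
opening: 0.68
finger_force: 0.0
```

```bash
python3 - <<'E'
from h import *
d=cap(["wrist"]); pickle.dump(d,open('d5.pkl','wb')); w=d["wrist"]
st,p,R=tool(); print(st["clock"],p,R.round(3),st["q"].round(2))
pr=proj(w,[[.518,-.1905,.185]])[0]; print(pr)
u,v=pr.astype(int); g=w["img"].max(2); m=np.zeros_like(g); m[v-22:v+22,u-25:u+25]=(g[v-22:v+22,u-25:u+25]<45)*255
cs,_=cv2.findContours(m,cv2.RETR_EXTERNAL,cv2.CHAIN_APPROX_NONE); c=max(cs,key=cv2.contourArea); r=cv2.minAreaRect(c); print(r,cv2.boundingRect(c),onz(w,*r[0],.185))
q=np.array([onz(w,*e,.185) for e in cv2.boxPoints(r)])[:,:2]; e=np.diff(np.r_[q,q[:1]],axis=0); print(np.hypot(*e.T),np.degrees(np.arctan2(e[:,1],e[:,0])))
w0=pickle.load(open('d4.pkl','rb'))["wrist"]; print("tri",tri(ray(w,*r[0]),ray(w0,314.9,132.0)))
print(delta([*onz(w,*r[0],.185)[:2],.157]))
E
```

```text
10.15 [ 0.55575263 -0.20522219  0.30158535] [[-0.958  0.288 -0.   ]
 [ 0.288  0.958 -0.   ]
 [ 0.    -0.    -1.   ]] [ 0.45  0.59 -0.29  1.6   0.2   0.98  1.37]
[323.46475081 149.43743871]
((324.0, 148.0), (26.0, 22.0), 90.0) (313, 135, 23, 27) [ 0.51695747 -0.18971635  0.185     ]
[0.01850757 0.02212317 0.01902032 0.02212199] [  73.19047786  -15.75025777 -106.80241695  162.92172633]
tri [ 0.52046221 -0.1901447   0.16238969]
(array([ 4.16,  0.37, 14.46]), None)
```

>>> {"api": "send_rows", "payload": {"motion": [{"x": 2, "y": 0.2, "z": 1, "rx": 0, "ry": 0, "rz": 0, "jaw": 6}, {"x": 2.05, "y": 0.17, "z": 1, "rx": 0, "ry": 0, "rz": 0, "jaw": 6}, {"x": 0, "y": 0, "z": 2, "rx": 0, "ry": 0, "rz": 0, "jaw": 6}, {"x": 0, "y": 0, "z": 2, "rx": 0, "ry": 0, "rz": 0, "jaw": 6}, {"x": 0, "y": 0, "z": 2, "rx": 0, "ry": 0, "rz": 0, "jaw": 6}]}}

```text
clock: 10.65
tool_pos: [0.5188, -0.188, 0.2213]
eef_rot: [0.144, 0.99, 0.0, 0.0]
contact_force: [-0.2, -1.3, 0.8]
opening: 0.684
finger_force: 0.0
```

>>> {"api": "send_rows", "payload": {"motion": [{"x": 0, "y": 0, "z": 2.5, "rx": 0, "ry": 0, "rz": 0, "jaw": 6}, {"x": 0, "y": 0, "z": 2.5, "rx": 0, "ry": 0, "rz": 0, "jaw": 6}, {"x": 0, "y": 0, "z": 1.4, "rx": 0, "ry": 0, "rz": 0, "jaw": 6}, {"x": 0, "y": 0, "z": 0, "rx": 0, "ry": 0, "rz": 0, "jaw": 6}, {"x": 0, "y": 0, "z": 0, "rx": 0, "ry": 0, "rz": 0, "jaw": 6}]}}

```text
clock: 11.15
tool_pos: [0.5189, -0.1882, 0.158]
eef_rot: [0.144, 0.99, 0.0, 0.0]
contact_force: [-1.1, 0.2, 0.7]
opening: 0.677
finger_force: 0.0
```

```bash
python3 - <<'E'
from h import *
print(delta([.5185,-.190,.157]), tool()[1])
E
```

```text
(array([-0.01, -0.18,  0.1 ]), None) [ 0.51894757 -0.18820569  0.15797969]
```

>>> {"api": "send_rows", "payload": {"motion": [{"x": 0, "y": -0.1, "z": 0.1, "rx": 0, "ry": 0, "rz": 0, "jaw": 3}, {"x": 0, "y": 0, "z": 0, "rx": 0, "ry": 0, "rz": 0, "jaw": 1.5}, {"x": 0, "y": 0, "z": 0, "rx": 0, "ry": 0, "rz": 0, "jaw": 1.5}, {"x": 0, "y": 0, "z": 0, "rx": 0, "ry": 0, "rz": 0, "jaw": 1.5}, {"x": 0, "y": 0, "z": 0, "rx": 0, "ry": 0, "rz": 0, "jaw": 1.5}], "grip_force": 40}}

```text
clock: 11.65
tool_pos: [0.5183, -0.1896, 0.1569]
eef_rot: [0.145, 0.989, 0.0, 0.0]
contact_force: [0.5, -0.4, -0.2]
opening: 0.247
finger_force: 0.0
```

>>> {"api": "send_rows", "payload": {"motion": [{"x": 0, "y": 0, "z": 0, "rx": 0, "ry": 0, "rz": 0, "jaw": 1.5}, {"x": 0, "y": 0, "z": 0, "rx": 0, "ry": 0, "rz": 0, "jaw": 1.5}, {"x": 0, "y": 0, "z": -0.5, "rx": 0, "ry": 0, "rz": 0, "jaw": 1.5}, {"x": 0, "y": 0, "z": -0.5, "rx": 0, "ry": 0, "rz": 0, "jaw": 1.5}, {"x": 0, "y": 0, "z": 0, "rx": 0, "ry": 0, "rz": 0, "jaw": 1.5}]}}

```text
clock: 12.15
tool_pos: [0.5186, -0.1897, 0.1674]
eef_rot: [0.145, 0.989, -0.0, 0.001]
contact_force: [-0.2, -0.2, -1.4]
opening: 0.226
finger_force: 39.9
```

>>> {"api": "send_rows", "payload": {"motion": [{"x": 0, "y": 0, "z": -2, "rx": 0, "ry": 0, "rz": 0, "jaw": 1.5}, {"x": 0, "y": 0, "z": -2.8, "rx": 0, "ry": 0, "rz": 0, "jaw": 1.5}, {"x": 0, "y": 0, "z": -3, "rx": 0, "ry": 0, "rz": 0, "jaw": 1.5}, {"x": 0, "y": 0, "z": -3, "rx": 0, "ry": 0, "rz": 0, "jaw": 1.5}, {"x": 0, "y": 0, "z": -2.5, "rx": 0, "ry": 0, "rz": 0, "jaw": 1.5}]}}

```text
clock: 12.65
tool_pos: [0.5182, -0.1896, 0.3013]
eef_rot: [0.145, 0.989, 0.0, 0.0]
contact_force: [0.3, -0.8, -0.8]
opening: 0.225
finger_force: 39.9
```

```bash
python3 - <<'E'
from h import *
t=np.array([.5862,.1842]); print(delta([*t,.30]),tool()[1],get_state()["q"].round(2))
# orientation if tool turned so camera clearly sees: none
E
```

```text
(array([ 4.21, 37.76,  0.14]), None) [ 0.51823409 -0.18958825  0.30134903] [ 0.46  0.54 -0.31  1.72  0.2   0.91  1.35]
```

>>> {"api": "send_rows", "payload": {"motion": [{"x": 0.4, "y": 2.5, "z": 0, "rx": 0, "ry": 0, "rz": 0, "jaw": 1.5}, {"x": 0.4, "y": 3.5, "z": 0, "rx": 0, "ry": 0, "rz": 0, "jaw": 1.5}, {"x": 0.4, "y": 3.5, "z": 0, "rx": 0, "ry": 0, "rz": 0, "jaw": 1.5}, {"x": 0.4, "y": 3.5, "z": 0, "rx": 0, "ry": 0, "rz": 0, "jaw": 1.5}, {"x": 0.4, "y": 3.5, "z": 0, "rx": 0, "ry": 0, "rz": 0, "jaw": 1.5}]}}

```text
clock: 13.15
tool_pos: [0.5462, -0.0245, 0.2997]
eef_rot: [0.145, 0.989, -0.0, -0.0]
contact_force: [0.0, -0.1, -1.3]
opening: 0.219
finger_force: 39.9
```

>>> {"api": "send_rows", "payload": {"motion": [{"x": 0.4, "y": 3.5, "z": 0, "rx": 0, "ry": 0, "rz": 0, "jaw": 1.5}, {"x": 0.4, "y": 3.5, "z": 0, "rx": 0, "ry": 0, "rz": 0, "jaw": 1.5}, {"x": 0.4, "y": 3.5, "z": 0, "rx": 0, "ry": 0, "rz": 0, "jaw": 1.5}, {"x": 0.4, "y": 3.5, "z": 0, "rx": 0, "ry": 0, "rz": 0, "jaw": 1.5}, {"x": 0.4, "y": 2.5, "z": 0, "rx": 0, "ry": 0, "rz": 0, "jaw": 1.5}]}}

```text
clock: 13.65
tool_pos: [0.5743, 0.141, 0.2997]
eef_rot: [0.144, 0.99, 0.001, -0.0]
contact_force: [-0.6, -0.1, -0.7]
opening: 0.223
finger_force: 39.9
```

>>> {"api": "send_rows", "payload": {"motion": [{"x": 0, "y": 0, "z": 0, "rx": 0, "ry": 0, "rz": 0, "jaw": 1.5}, {"x": 0, "y": 0, "z": 0, "rx": 0, "ry": 0, "rz": 0, "jaw": 1.5}, {"x": 0, "y": 0, "z": 0, "rx": 0, "ry": 0, "rz": 0, "jaw": 1.5}, {"x": 0, "y": 0, "z": 0, "rx": 0, "ry": 0, "rz": 0, "jaw": 1.5}, {"x": 0, "y": 0, "z": 0, "rx": 0, "ry": 0, "rz": 0, "jaw": 1.5}]}}

```text
clock: 14.15
tool_pos: [0.5746, 0.1368, 0.2998]
eef_rot: [0.146, 0.989, -0.0, 0.0]
contact_force: [-0.0, 0.2, -1.2]
opening: 0.227
finger_force: 39.9
```

```bash
python3 - <<'E'
from h import *
d=cap(["wrist","scene","top"]); pickle.dump(d,open('d6.pkl','wb')); w=d["wrist"]
st,p,R=tool(); print(st["clock"],p,R.round(3)); print(delta([.5862,.1842,.30]))
tip=p+R@[0,0,.147]; print("tip pred",proj(w,tip),proj(d["scene"],tip),"bush",proj(w,[.5862,.1842,.127]),proj(d["scene"],[.5862,.1842,.127]))
a=cv2.resize(w["img"][90:290,190:450],None,fx=2.5,fy=2.5,interpolation=cv2.INTER_CUBIC); u,v=proj(d["scene"],tip)[0].astype(int)
b=cv2.resize(d["scene"]["img"][v-60:v+40,u-20:u+25],None,fx=3,fy=3,interpolation=cv2.INTER_CUBIC); print(u,v)
im=np.zeros((500,800,3),np.uint8); im[:,:650]=a; im[:300,655:790]=b; cv2.imwrite('pics/p6.png',im[:,:,::-1])
E
```

```text
14.3 [0.57456854 0.13749742 0.2997691 ] [[-0.958  0.287  0.   ]
 [ 0.287  0.958 -0.   ]
 [-0.    -0.    -1.   ]]
(array([ 0.23,  4.81, -0.02]), None)
tip pred [[318.51074953 185.00529258]] [[349.15920794 217.89850208]] bush [[363.13874676 176.42096074]] [[357.25900379 239.42800328]]
349 217
```

View pics/p6.png

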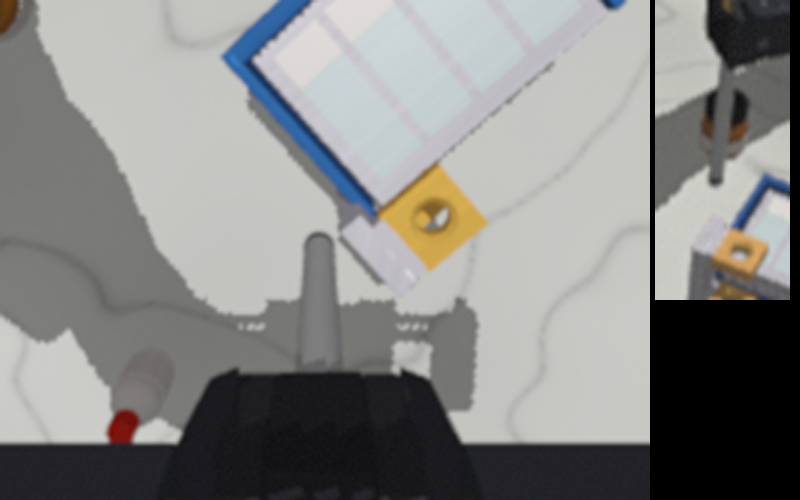

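The tip is at full-frame (317.6,185) and the bore at (362.8,176). Both are within 1 px of the predictions, and the scene view shows the rod upright with its tip at (349.3,217.3).

>>> {"api": "send_rows", "payload": {"motion": [{"x": 0.05, "y": 1, "z": 0, "rx": 0, "ry": 0, "rz": 0, "jaw": 1.5}, {"x": 0.1, "y": 1.6, "z": 0, "rx": 0, "ry": 0, "rz": 0, "jaw": 1.5}, {"x": 0.08, "y": 1.5, "z": 0, "rx": 0, "ry": 0, "rz": 0, "jaw": 1.5}, {"x": 0, "y": 0.75, "z": 0, "rx": 0, "ry": 0, "rz": 0, "jaw": 1.5}, {"x": 0, "y": 0, "z": 0, "rx": 0, "ry": 0, "rz": 0, "jaw": 1.5}]}}

```text
clock: 14.8
tool_pos: [0.5861, 0.1878, 0.2995]
eef_rot: [0.143, 0.99, 0.001, -0.0]
contact_force: [-0.2, 0.2, -1.0]
opening: 0.222
finger_force: 39.9
```

>>> {"api": "send_rows", "payload": {"motion": [{"x": 0, "y": 0, "z": 0.5, "rx": 0, "ry": 0, "rz": 0, "jaw": 1.5}, {"x": 0, "y": 0, "z": 0.5, "rx": 0, "ry": 0, "rz": 0, "jaw": 1.5}, {"x": 0, "y": 0, "z": 0.5, "rx": 0, "ry": 0, "rz": 0, "jaw": 1.5}, {"x": 0, "y": 0, "z": 0, "rx": 0, "ry": 0, "rz": 0, "jaw": 1.5}, {"x": 0, "y": 0, "z": 0, "rx": 0, "ry": 0, "rz": 0, "jaw": 1.5}]}}

```text
clock: 15.3
tool_pos: [0.5862, 0.1848, 0.2845]
eef_rot: [0.145, 0.989, -0.0, -0.0]
contact_force: [0.3, -1.1, -1.5]
opening: 0.223
finger_force: 39.9
```

```bash
python3 - <<'E'
from h import *
d=cap(["wrist","scene"]); pickle.dump(d,open('d7.pkl','wb')); w=d["wrist"]
st,p,R=tool(); print(st["clock"],p,R.round(3)); print(delta([.5862,.1842,.177]))
tip=p+R@[0,0,.147]; print("tip pred",proj(w,tip),proj(d["scene"],tip),"bush",proj(w,[.5862,.1842,.127]),proj(d["scene"],[.5862,.1842,.127]))
u,v=proj(w,tip)[0].astype(int)
a=cv2.resize(w["img"][v-40:v+40,u-40:u+40],None,fx=6,fy=6,interpolation=cv2.INTER_CUBIC); print(u-40,v-40); u,v=proj(d["scene"],tip)[0].astype(int)
b=cv2.resize(d["scene"]["img"][v-40:v+40,u-20:u+30],None,fx=6,fy=6,interpolation=cv2.INTER_CUBIC); print(u-20,v-40)
cv2.imwrite('pics/p7.png',np.hstack([a,b])[:,:,::-1])
E
```

```text
15.4 [0.58635942 0.18505169 0.28489742] [[-0.958  0.287  0.   ]
 [ 0.287  0.958  0.   ]
 [-0.     0.    -1.   ]]
(array([-1.000e-02, -9.000e-02,  1.079e+01]), None)
tip pred [[318.17738195 185.52272263]] [[357.87543064 236.63730295]] bush [[317.26430538 182.68169882]] [[357.25900379 239.42800328]]
278 145
337 196
```

View pics/p7.png

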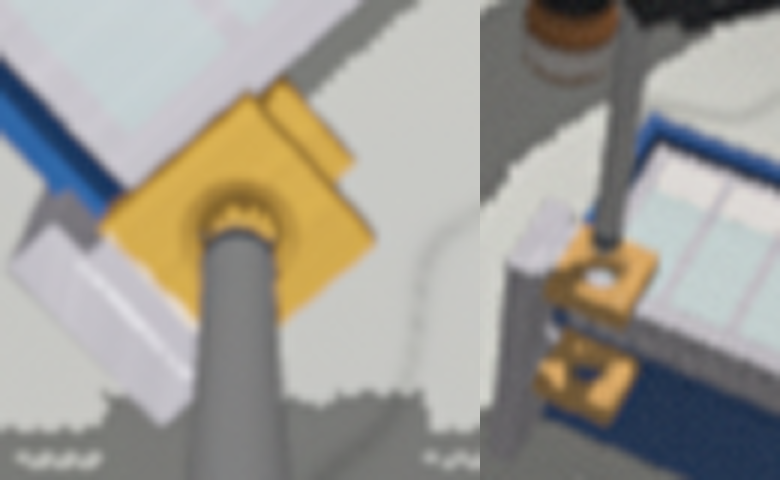

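The tip is at wrist column 317.8 and the bore at 318.0, and the row offset fits a coaxial pose. I'll descend gently and watch the forces.

>>> {"api": "send_rows", "payload": {"motion": [{"x": 0, "y": 0, "z": 0.4, "rx": 0, "ry": 0, "rz": 0, "jaw": 1.5}, {"x": 0, "y": 0, "z": 0.5, "rx": 0, "ry": 0, "rz": 0, "jaw": 1.5}, {"x": 0, "y": 0, "z": 0.5, "rx": 0, "ry": 0, "rz": 0, "jaw": 1.5}, {"x": 0, "y": 0, "z": 0.4, "rx": 0, "ry": 0, "rz": 0, "jaw": 1.5}, {"x": 0, "y": 0, "z": 0, "rx": 0, "ry": 0, "rz": 0, "jaw": 1.5}]}}

```text
clock: 15.9
tool_pos: [0.5857, 0.1849, 0.2658]
eef_rot: [0.145, 0.989, -0.0, -0.001]
contact_force: [-0.5, 1.0, -1.0]
opening: 0.221
finger_force: 39.9
```

>>> {"api": "send_rows", "payload": {"motion": [{"x": 0, "y": 0, "z": 0.5, "rx": 0, "ry": 0, "rz": 0, "jaw": 1.5}, {"x": 0, "y": 0, "z": 0.6, "rx": 0, "ry": 0, "rz": 0, "jaw": 1.5}, {"x": 0, "y": 0, "z": 0.6, "rx": 0, "ry": 0, "rz": 0, "jaw": 1.5}, {"x": 0, "y": 0, "z": 0.6, "rx": 0, "ry": 0, "rz": 0, "jaw": 1.5}, {"x": 0, "y": 0, "z": 0, "rx": 0, "ry": 0, "rz": 0, "jaw": 1.5}]}}

```text
clock: 16.4
tool_pos: [0.5856, 0.1849, 0.2425]
eef_rot: [0.145, 0.989, -0.001, -0.001]
contact_force: [0.0, 0.3, -1.0]
opening: 0.221
finger_force: 39.9
```

```bash
python3 - <<'E'
from h import *
st,p,R=tool(); print(p,R.round(4),st["contact_force"].round(2),st["moment"].round(3))
E
```

```text
[0.58561663 0.1848579  0.24254161] [[-9.581e-01  2.866e-01 -1.900e-03]
 [ 2.866e-01  9.581e-01 -7.000e-04]
 [ 1.600e-03 -1.300e-03 -1.000e+00]] [ 0.02  0.3  -0.98] [-0.008 -0.004 -0.003]
```

>>> {"api": "send_rows", "payload": {"motion": [{"x": 0, "y": 0, "z": 0.5, "rx": 0, "ry": 0, "rz": 0, "jaw": 1.5}, {"x": 0, "y": 0, "z": 0.6, "rx": 0, "ry": 0, "rz": 0, "jaw": 1.5}, {"x": 0, "y": 0, "z": 0.6, "rx": 0, "ry": 0, "rz": 0, "jaw": 1.5}, {"x": 0, "y": 0, "z": 0.6, "rx": 0, "ry": 0, "rz": 0, "jaw": 1.5}, {"x": 0, "y": 0, "z": 0, "rx": 0, "ry": 0, "rz": 0, "jaw": 1.5}]}}

```text
clock: 16.9
tool_pos: [0.5856, 0.1849, 0.2196]
eef_rot: [0.145, 0.989, -0.0, -0.001]
contact_force: [0.6, -0.0, -0.6]
opening: 0.222
finger_force: 39.9
```

>>> {"api": "send_rows", "payload": {"motion": [{"x": 0, "y": 0, "z": 0.3, "rx": 0, "ry": 0, "rz": 0, "jaw": 1.5}, {"x": 0, "y": 0, "z": 0.3, "rx": 0, "ry": 0, "rz": 0, "jaw": 1.5}, {"x": 0, "y": 0, "z": 0.3, "rx": 0, "ry": 0, "rz": 0, "jaw": 1.5}, {"x": 0, "y": 0, "z": 0.3, "rx": 0, "ry": 0, "rz": 0, "jaw": 1.5}, {"x": 0, "y": 0, "z": 0, "rx": 0, "ry": 0, "rz": 0, "jaw": 1.5}]}}

```text
clock: 17.4
tool_pos: [0.586, 0.185, 0.2082]
eef_rot: [0.145, 0.989, -0.0, -0.0]
contact_force: [0.3, -1.0, -0.7]
opening: 0.221
finger_force: 39.9
```

Tip is now at about 0.061 m, in the lower bushing with no side load. I'll go on to tip ≈ 0.030 m.

>>> {"api": "send_rows", "payload": {"motion": [{"x": 0, "y": 0, "z": 0.4, "rx": 0, "ry": 0, "rz": 0, "jaw": 1.5}, {"x": 0, "y": 0, "z": 0.4, "rx": 0, "ry": 0, "rz": 0, "jaw": 1.5}, {"x": 0, "y": 0, "z": 0.4, "rx": 0, "ry": 0, "rz": 0, "jaw": 1.5}, {"x": 0, "y": 0, "z": 0.4, "rx": 0, "ry": 0, "rz": 0, "jaw": 1.5}, {"x": 0, "y": 0, "z": 0.2, "rx": 0, "ry": 0, "rz": 0, "jaw": 1.5}]}}

```text
clock: 17.9
tool_pos: [0.586, 0.1851, 0.1901]
eef_rot: [0.145, 0.989, -0.0, -0.0]
contact_force: [-0.2, -0.0, -0.9]
opening: 0.224
finger_force: 39.9
```

>>> {"api": "send_rows", "payload": {"motion": [{"x": 0, "y": 0, "z": 0.4, "rx": 0, "ry": 0, "rz": 0, "jaw": 1.5}, {"x": 0, "y": 0, "z": 0.4, "rx": 0, "ry": 0, "rz": 0, "jaw": 1.5}, {"x": 0, "y": 0, "z": 0.4, "rx": 0, "ry": 0, "rz": 0, "jaw": 1.5}, {"x": 0, "y": 0, "z": 0.2, "rx": 0, "ry": 0, "rz": 0, "jaw": 1.5}, {"x": 0, "y": 0, "z": 0, "rx": 0, "ry": 0, "rz": 0, "jaw": 1.5}]}}

```text
clock: 18.4
tool_pos: [0.586, 0.185, 0.1763]
eef_rot: [0.145, 0.989, -0.0, -0.0]
contact_force: [-0.1, 0.3, -1.5]
opening: 0.226
finger_force: 39.9
```

>>> {"api": "send_rows", "payload": {"motion": [{"x": 0, "y": 0, "z": 0, "rx": 0, "ry": 0, "rz": 0, "jaw": 1.5}, {"x": 0, "y": 0, "z": 0, "rx": 0, "ry": 0, "rz": 0, "jaw": 1.5}, {"x": 0, "y": 0, "z": 0, "rx": 0, "ry": 0, "rz": 0, "jaw": 1.5}, {"x": 0, "y": 0, "z": 0, "rx": 0, "ry": 0, "rz": 0, "jaw": 1.5}, {"x": 0, "y": 0, "z": 0, "rx": 0, "ry": 0, "rz": 0, "jaw": 1.5}]}}

```text
clock: 18.9
tool_pos: [0.5862, 0.1852, 0.1768]
eef_rot: [0.145, 0.989, 0.0, 0.0]
contact_force: [-0.3, 0.0, -1.3]
opening: 0.22
finger_force: 39.9
```

```bash
python3 - <<'E'
from h import *
d=cap(["wrist","scene"]); st,p,R=tool(); print(p,R.round(4)); s=d["scene"]; tip=p+R@[0,0,.147]; u,v=proj(s,tip)[0].astype(int); print(tip,u,v)
a=cv2.resize(s["img"][v-75:v+25,u-35:u+65],None,fx=5,fy=5,interpolation=cv2.INTER_CUBIC); b=d["wrist"]["img"][0:250,170:470]; im=np.zeros((500,800,3),np.uint8); im[:,:500]=a; im[:250,500:]=b
cv2.imwrite('pics/p8.png',im[:,:,::-1]); print(proj(s,tip),u-35,v-75)
E
```

```text
[0.58622378 0.18513116 0.17675818] [[-9.580e-01  2.867e-01  1.000e-04]
 [ 2.867e-01  9.580e-01  1.000e-04]
 [-0.000e+00  1.000e-04 -1.000e+00]]
[0.5862329  0.18514403 0.02975818] 353 264
[[353.90297445 264.88280872]] 318 189
```

View pics/p8.png

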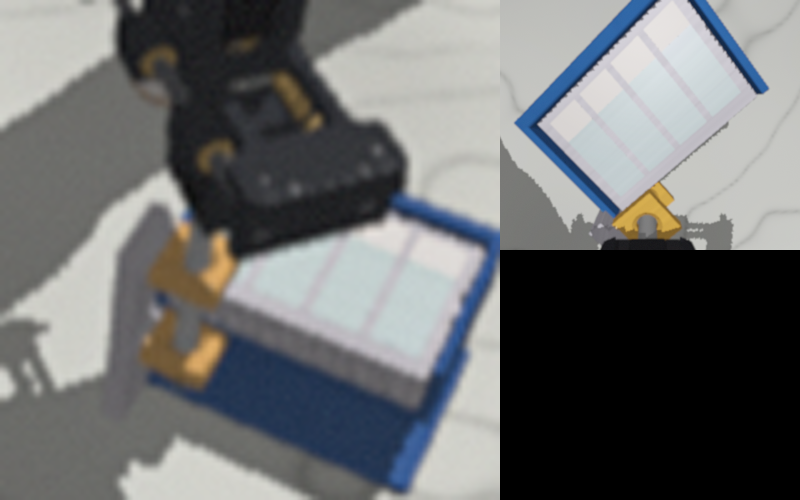

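The rod passes through the upper bushing at (200,255) and the lower one at (185,325). It is held with no load, its tip at about 30 mm, and the trays are flush.

```bash
python3 -c "
from plant import *
print(finish_job())"
```

```text
the job is handed in; nothing more can be done
None
```

The job is handed in: all four trays are flush, and the long rod is held upright through both bushings with its tip about 30 mm above the bench. The tip height comes from the arm pose, because the lower bushing hid the tip and groove from the cameras; the hand-in call returned no verdict.

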